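Stow the rolling-pin rings, close the double-lidded tin and raise its cover

ROBOT

A 6-joint arm with a two-finger parallel gripper is mounted at the origin on a cart in front of the work surface, level with it; the furniture and walls round the work are solid. World frame = base frame: x ahead of the robot, y to its left, z up, the work surface at z = 0. Lengths are in m, angles in rad, forces in N, time in s.
With the tool pointing down it reaches from about 0.35 to 0.85 m from the base axis. Payload 8.1 kg.
Tool frame: the origin (TCP) lies on the centre line of the jaws, within the pads' length; the fingertips stand 17 mm ahead of it and the grasp point (between the pads) lies 2 mm behind it; z points along the fingers, y is the line along which they close (so a half turn about z gives the same grasp; the last joint's range is limited). The gripper opens to 93 mm and grips with 3 to 60 N. Pads are 15 mm wide; open, the fingers measure 128 mm over their backs; the gripper's body (75 mm by 188 mm) begins 65 mm behind the grasp point.
Start: joints at [-1.429, 0.13, 1.488, -0, 1.523, -0.085], TCP at [0.135, -0.585, 0.236] pointing down, gripper open.
Joint ranges: [-2.96, 2.96], [-0.89, 2.26], [0.02, 2.5], [-1.34, 4.48], [0, 2.73], [-2.66, 2.66]. Speed limits (rad/s): [2.39, 2.39, 2.79, 3.14, 3.14, 3.14].

INTERFACE

Orientations are given as a rotation vector (axis times angle).
In Python, from plant import robot, optics, close_job, models gives the robot as it stands.
- The arm moves only by the shell command python3 -m inch 'ROWS' [OPENING] [FORCE]. ROWS is a JSON object of lists of equal length, an entry for each row: "travel": the shift along the tool's x, y, z in m, a list of three; "spin": the turn about the tool's z in rad. In form: {"travel": [[x, y, z], ...], "spin": [spin, ...]}. A call has 1 to 10 rows; each row is the pose to reach, as a shift and turn from the pose commanded when the call began, along the tool's axes at that moment; what a row does not reach only later rows make up. A row lasts 1/12 s, in which the tool goes at most 41.7 mm and 7.16 degrees, less where a joint would pass 70% of its speed; a pose out of reach is approached as far as the arm can. A call with a gripper value outside its range is refused whole. OPENING is the closure, from 0 (fully open) to 1 (shut), set as the call begins (- or left out, the last holds). The fingers move at their own pace and stop on an object; FORCE is the grip in N (left out, the last holds). Time passes only in rows, so rows that repeat a pose let the fingers close. It gives the time, the measured TCP pose, the force, the opening and the grip force at its end, in the units of the state.
- robot.read_state(): the state, without advancing time (a new reading comes with each control period).
- optics.read_camera(name): name is "scene" or "top" or "wrist"; returns (picture, depth): 420x560x3 uint8, red, green, blue; 420x560 float32, m along the optical axis (not along the pixel's ray), 0 where there is no reading.
- optics.camera_info(name): a dict with "camera_matrix" (3x3 intrinsics, pixels), "view" (4x4, takes a point from world to camera coordinates). Camera axes: x right, y down, z forward; pixel columns grow to the right and rows downward; lengths in m; the calibration is good to about 2 mm. A picture is of the moment at which its call begins: read the wrist's pose just before it. camera_info takes no time and is no camera call; for the wrist camera it gives the pose at the moment of the call.
- close_job(): hands the job in; it is judged then, once.
Trained networks look in the newest picture that a camera, given by its name, has taken for a name from the list of things; names that differ only in an ending like _2 or _b are one class to them, and where a whole thing is asked for, a point or a joint stands for the part that bears it (a point fixed in the world has none). Each returns a list of dicts, best first, with "p" (0 to 1); they miss things now and then, are a little off and sometimes report something else, mostly with a low value. They report only what shows in the picture. A call takes as long as a camera call.
- models.look_for(camera, name): "centre" ([x, y, z] in m, in world coordinates, good to about 4 mm: the middle of the surface that is visible of it).
- models.masks_of(camera, name): "region" (420x560 bool, what is visible of it).
The state is a dict: "t": time; "q": joint angles; "dq": joint speeds; "joint_torque": joint torques, N m; "tool_pos": TCP position; "orientation": TCP orientation; "force": force on the tool from outside, world axes, zero at the start; "wrist_torque": the same for the moment, N m; "opening": finger opening in m; "gripper_force": force on a finger pad.
Only numpy, scipy, OpenCV 4.12 (cv2) and the standard library are available. Lean on these libraries where they do the work, as an engineer would, in place of code of your own. Each camera call takes 0.05 s, during which the arm holds its last target. There are 200 camera calls.

TASK

Stow the rolling pin's two wooden rings on the post in the round tin, first the wide one, then the narrow one on top, each fully home. Then take the nested lids together by the inner lid's wooden knob and lower them as one onto the tin without dropping them, so that the inner lid sits in the mouth. Last, lift the outer lid alone by its collar, about 10 cm straight up, leaving the inner lid seated, and finish holding it there over the tin, level and still, ready for the wash; leave the other things on the range where they stand.

Things in the scene. Friction and masses are not known exactly. Their poses are not given: they have to be found in the camera images.
- tin: Open round steel tin, 146 mm across, 43 mm high, loose, 0.9 kg; at the left or the middle of the cooktop, the lids at the other of these places. Origin: centre of its underside, z up. Wall 3 mm (mouth 140 mm), floor 3 mm. Centre post 16 mm thick with tapered tip, top 33 mm above the origin.
- wide_ring: Wide wooden ring of a rolling pin, lying flat at the right of the cooktop: 64 mm across, 12 mm thick, round hole 20 mm. Origin: centre of its underside, z up. Fully home in the tin its origin is 3 mm above the tin's.
- narrow_ring: Narrow wooden ring, lying flat at the right of the cooktop (which of the two rings is nearer to the robot varies): 48 mm across, 12 mm thick, round hole 20 mm. Origin: centre of its underside, z up. Home on top of the wide ring its origin is 15 mm above the tin's.
- inner_lid: Inner steel lid, under the outer one, which only rests on it. Origin: centre of its underside, z up. Plug 130 mm across, 6 mm deep; flange 148 mm, 3 mm thick, rests on the tin's rim (origin then 37 mm above the tin's). Stem 14 mm thick, then a wooden knob, upright cylinder 20 mm across, from 28 to 52 mm above the origin. 0.15 kg. Lifted by the knob it carries both.
- outer_lid: Outer steel lid, 160 mm across, 0.18 kg, loose over the inner lid. Origin: centre of its skirt's underside (nested: 2 mm above the inner lid's), z up. Skirt 7 mm deep, 154 mm inside; flat top at 10 mm. Round its 34 mm central hole a collar, 50 mm outside, from 10 to 26 mm above the origin; the inner lid's knob stands through it, free all round, top 24 mm above it.
- front_pod: Bystander, leave alone: coffee pod, 51 mm across, 45 mm high, near the front edge between the tin's and the lids' places. Origin: centre of underside.
- back_pod: Bystander, leave alone: coffee pod, 51 mm across, 45 mm high, behind the tin and lids. Origin: centre of underside.
- spice_navy: Bystander, leave alone: spice jar with black cap, 41 mm across, 105 mm high, back right. Origin: centre of underside.
- spice_plain: Bystander, leave alone: another spice jar with black cap, 41 mm across, 105 mm high, back right. Origin: centre of underside.
- creamer: Bystander, leave alone: creamer shaker, 51 mm across, 124 mm high, back right. Origin: centre of underside.

How it is judged:
By the outcome, as a careful person would: the job done as asked, in the order asked, and still so for the second after the job is handed in, while the arm keeps its last pose, push and grip.
It also fails if it takes over 72 s, if anything falls off the work surface, if the arm or the gripper's body presses on something with over 40 N, if the wrist force passes 120 N, or if a joint passes its speed limit or range.

## Working session

There is one attempt and no reset: what is moved stays moved. The work goes in short steps, Python scripts to look and compute and a shell command to move; the robot and the scene stay as the last step left them, time stands still between calls to the robot, and variables do not carry over. Pictures are saved under pics/ and viewed, at most 10 in all, crops included, and the job is handed in when it is done.

```bash
ls; mkdir -p pics
cat > h.py <<'E'
import numpy as np,cv2
from scipy.spatial.transform import Rotation as R
from plant import robot,optics,models,close_job
def shot(cam,name=None):
    i=optics.camera_info(cam); p,d=optics.read_camera(cam)
    if name: cv2.imwrite('pics/'+name,p[:,:,::-1])
    return p,d,np.array(i['camera_matrix']),np.array(i['view'])
def cloud(d,K,V):
    v,u=np.mgrid[:d.shape[0],:d.shape[1]]
    c=np.stack([(u-K[0,2])/K[0,0]*d,(v-K[1,2])/K[1,1]*d,d,np.ones_like(d)],-1)
    w=(c@np.linalg.inv(V).T)[...,:3]; w[d==0]=np.nan
    return w
def pose():
    s=robot.read_state(); return np.array(s['tool_pos']),R.from_rotvec(s['orientation']),s
def circ(p):  # robust circle fit xy
    from scipy.optimize import least_squares
    c0=np.r_[np.median(p,0),0.03]
    return least_squares(lambda c:np.hypot(*(p-c[:2]).T)-c[2],c0,loss='soft_l1',f_scale=.001).x
E
python3 - <<'E'
from h import *
t,r,s=pose(); print(s); print(r.as_matrix().round(3))
for c in('top','scene'):
    p,d,K,V=shot(c,c+'0.png'); print(c,K.round(1).tolist(),np.linalg.inv(V).round(3).tolist())
    for n in 'tin wide_ring narrow_ring inner_lid outer_lid front_pod back_pod spice_navy spice_plain creamer'.split():
        print(n,[(np.round(o['centre'],3).tolist(),round(o['p'],2)) for o in models.look_for(c,n)][:3])
E
```

```text
pics
{'t': 0.0, 'q': array([-1.42941218e+00,  1.31145110e-01,  1.48926608e+00, -1.43306123e-05,
        1.52300386e+00, -8.54195557e-02]), 'dq': array([ 0.00051779, -0.0012541 , -0.00144794,  0.00020513,  0.00092812,
       -0.0013151 ]), 'joint_torque': array([-1.14041401e-05, -5.59847867e+01, -4.91753519e+01,  7.68774748e-02,
        3.60213860e-02, -1.35950499e-04]), 'tool_pos': array([ 0.13484805, -0.5841004 ,  0.23460427]), 'orientation': array([-3.11960418e+00, -3.55294325e-01,  1.02507483e-04]), 'force': array([ 0.10755519,  0.39253248, -1.1291926 ]), 'wrist_torque': array([-0.0547275 ,  0.02109992,  0.02418319]), 'gripper_force': 0.0, 'opening': 0.09304708607385223}
[[ 0.974  0.225 -0.   ]
 [ 0.225 -0.974  0.002]
 [ 0.    -0.002 -1.   ]]
top [[528.3, 0.0, 281.1], [0.0, 528.3, 213.0], [0.0, 0.0, 1.0]] [[0.01, -0.986, 0.165, 0.461], [-0.999, -0.017, -0.043, 0.038], [0.045, -0.165, -0.985, 1.107], [0.0, 0.0, 0.0, 1.0]]
tin [([0.58, 0.26, -0.001], 0.59)]
wide_ring [([0.601, -0.284, 0.013], 0.63)]
narrow_ring [([0.498, -0.291, 0.012], 0.83)]
inner_lid [([0.544, -0.064, 0.006], 0.4
[... 321 characters left out ...]
]
scene [[486.3, 0.0, 278.2], [0.0, 486.3, 212.3], [0.0, 0.0, 1.0]] [[-0.724, -0.447, 0.525, -0.022], [-0.689, 0.485, -0.538, 0.644], [-0.014, -0.751, -0.66, 0.848], [0.0, 0.0, 0.0, 1.0]]
tin [([0.776, -0.024, 0.068], 0.64), ([0.583, 0.254, 0.006], 0.6)]
wide_ring [([0.602, -0.28, 0.014], 0.83)]
narrow_ring [([0.493, -0.288, 0.013], 0.68)]
inner_lid [([0.539, -0.056, 0.043], 0.61)]
outer_lid [([0.53, -0.049, 0.012], 0.77)]
front_pod [([0.452, 0.09, 0.043], 0.97)]
back_pod [([0.748, 0.107, 0.044], 0.54)]
spice_navy [([0.76, -0.099, 0.062], 0.95), ([0.451, 0.089, 0.042], 0.23)]
spice_plain [([0.774, -0.024, 0.069], 0.75)]
creamer [([0.756, -0.169, 0.079], 0.91), ([0.494, -0.287, 0.013], 0.56)]
```

View images.

View pics/top0.png

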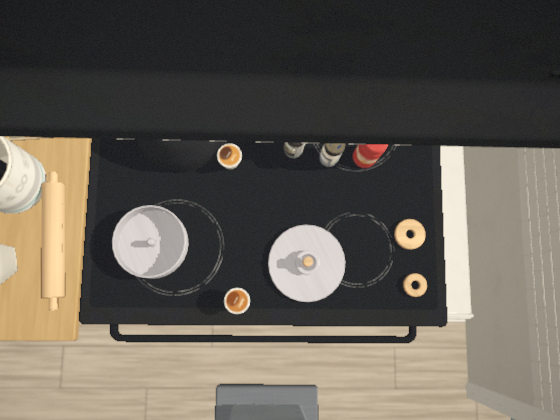

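View pics/scene0.png

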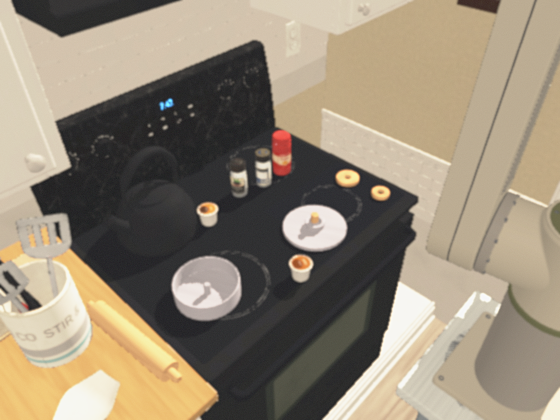

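```bash
cat >> h.py <<'E'
def fit(w,c,zlo,zhi,rlo,rhi):
    rr=np.hypot(w[...,0]-c[0],w[...,1]-c[1]); m=(rr>rlo)&(rr<rhi)&(w[...,2]>zlo)&(w[...,2]<zhi)
    return w[m]
def fixed(p,r,c0):
    from scipy.optimize import least_squares
    return least_squares(lambda c:np.hypot(*(p-c).T)-r,c0,loss='soft_l1',f_scale=.001).x
E
python3 - <<'E'
from h import *
p,d,K,V=shot('top'); w=cloud(d,K,V)
def hist(n,c,R):
    q=fit(w,c,-.02,.15,0,R); print(n,len(q)); h,e=np.histogram(q[:,2],np.arange(-.01,.07,.003)); print(dict(zip((e[:-1]*1000).round().astype(int).tolist(),h.tolist())))
hist('tin',(.58,.26),.08);hist('lid',(.543,-.065),.085);hist('wide',(.602,-.282),.04);hist('nar',(.496,-.29),.035)
def mid(q): 
    h=cv2.minEnclosingCircle((q[:,:2]*1000).astype(np.float32)); return np.round(h,1) if 0 else h
for n,c,a,b,R in [('tinrim',(.58,.26),.035,.05,.08),('post',(.58,.26),.025,.036,.03),('lidtop',(.543,-.065),.006,.018,.09),('collar',(.543,-.065),.022,.034,.04),('knob',(.543,-.065),.045,.06,.04),('wide',(.602,-.282),.008,.018,.045),('nar',(.496,-.29),.008,.018,.035)]:
    q=fit(w,c,a,b,0,R); print(n,len(q),mid(q),np.mean(q,0).round(4) if len(q) else 0)
E
```

```text
tin 4660
{-10: 0, -7: 4, -4: 135, -1: 1232, 2: 1815, 5: 508, 8: 65, 11: 46, 14: 53, 17: 42, 20: 56, 23: 58, 26: 54, 29: 87, 32: 50, 35: 58, 38: 112, 41: 196, 44: 81, 47: 8, 50: 0, 53: 0, 56: 0, 59: 0, 62: 0, 65: 0}
lid 5133
{-10: 0, -7: 3, -4: 88, -1: 255, 2: 178, 5: 157, 8: 1253, 11: 2145, 14: 666, 17: 41, 20: 6, 23: 53, 26: 141, 29: 55, 32: 8, 35: 2, 38: 2, 41: 0, 44: 2, 47: 13, 50: 49, 53: 15, 56: 1, 59: 0, 62: 0, 65: 0}
wide 1078
{-10: 1, -7: 3, -4: 68, -1: 196, 2: 150, 5: 44, 8: 189, 11: 318, 14: 102, 17: 7, 20: 0, 23: 0, 26: 0, 29: 0, 32: 0, 35: 0, 38: 0, 41: 0, 44: 0, 47: 0, 50: 0, 53: 0, 56: 0, 59: 0, 62: 0, 65: 0}
nar 861
{-10: 0, -7: 3, -4: 64, -1: 262, 2: 159, 5: 38, 8: 105, 11: 179, 14: 49, 17: 2, 20: 0, 23: 0, 26: 0, 29: 0, 32: 0, 35: 0, 38: 0, 41: 0, 44: 0, 47: 0, 50: 0, 53: 0, 56: 0, 59: 0, 62: 0, 65: 0}
tinrim 455 ((578.2349853515625, 256.1041564941406), 73.25606536865234) [0.5792 0.2594 0.0416]
post 47 ((578.8136596679688, 256.3493347167969), 8.31670093536377) [0.578  0.2558 0.0306]
lidtop 4242 ((540.52978515625, -66.27816772460938), 88.46652221679688) [ 0.54   -0.0638  0.0119]
collar 257 ((541.1882934570312, -64.24989318847656), 25.020483016967773) [ 0.5407 -0.0637  0.0276]
knob 80 ((541.0501708984375, -63.042457580566406), 10.027470588684082) [ 0.5408 -0.0628  0.0516]
wide 614 ((604.4595336914062, -283.6181640625), 32.234371185302734) [ 0.6046 -0.283   0.0121]
nar 335 ((497.4093933105469, -290.830810546875), 24.032472610473633) [ 0.4979 -0.2907  0.0119]
```

The pictures match the detections: the tin is at left (px 150,243) with its post. The lids are in the middle (308,262). The wide ring is at (410,234) and the narrow ring at (415,285), nearer the robot. There are pods at (230,155) and (237,300), and jars behind.

```bash
python3 -m inch '{"travel":[[0.525,-0.187,0.07],[0.525,-0.187,0.07],[0.525,-0.187,0.07],[0.525,-0.187,0.07],[0.525,-0.187,0.07],[0.525,-0.187,0.07],[0.525,-0.187,0.07],[0.525,-0.187,0.07],[0.525,-0.187,0.07],[0.525,-0.187,0.07]],"spin":[0.227,0.227,0.227,0.227,0.227,0.227,0.227,0.227,0.227,0.227]}' 0
cat >> h.py <<'E'
def go(x,y,z,yaw=0.):
    t,r,s=pose(); d=r.inv().apply(np.array([x,y,z])-t); m=r.as_matrix(); a=np.arctan2(m[1,0],m[0,0])
    print('at',t.round(4),'yaw',a.round(4),'tilt',m[:,2].round(4),'-> travel',d.round(4),'spin',round(a-yaw,4),'t',round(s['t'],2),'F',np.round(s['force'],1),'open',round(s['opening'],4),'grip',round(s['gripper_force'],1))
E
python3 -c "
from h import *
go(.6045,-.2833,.16)"
```

```text
t: 1.98
tool_pos: [0.4837, -0.3612, 0.1839]
orientation: [3.141, -0.0, 0.001]
force: [-0.1, -1.0, -0.3]
opening: 0.093
gripper_force: 0.0
at [ 0.4837 -0.3612  0.1839] yaw -0.0002 tilt [ 4.e-04 -3.e-04 -1.e+00] -> travel [ 0.1208 -0.078   0.0239] spin -0.0002 t 1.98 F [-0.1 -1.  -0.3] open 0.093 grip 0.0
```

```bash
python3 -m inch '{"travel":[[0.121,-0.078,0.024],[0.121,-0.078,0.024],[0.121,-0.078,0.024],[0.121,-0.078,0.024],[0.121,-0.078,0.024],[0.121,-0.078,0.024]],"spin":[0,0,0,0,0,0]}'
python3 - <<'E'
from h import *
go(.6045,-.2833,.16)
p,d,K,V=shot('wrist','w1.png'); w=cloud(d,K,V)
print(np.linalg.inv(V).round(3).tolist(),K[0,0])
q=fit(w,(.6045,-.2833),.008,.018,0,.045); print(len(q),cv2.minEnclosingCircle((q[:,:2]*1000).astype(np.float32)),q.mean(0))
q=fit(w,(.4975,-.2908),.008,.018,0,.035); print(len(q),cv2.minEnclosingCircle((q[:,:2]*1000).astype(np.float32)) if len(q) else 0)
E
```

```text
t: 2.48
tool_pos: [0.6035, -0.2836, 0.1591]
orientation: [-3.141, -0.003, 0.002]
force: [0.1, -0.6, 0.1]
opening: 0.093
gripper_force: 0.0
at [ 0.6035 -0.2836  0.1591] yaw 0.0022 tilt [-1.2e-03  3.0e-04 -1.0e+00] -> travel [ 0.001  -0.0003 -0.0009] spin 0.0022 t 2.48 F [ 0.1 -0.6  0.1] open 0.093 grip 0.0
[[0.004, -0.961, -0.277, 0.681], [-1.0, -0.004, -0.0, -0.285], [-0.001, 0.277, -0.961, 0.308], [0.0, 0.0, 0.0, 1.0]] 336.04701505364307
3344 ((605.5615844726562, -284.53973388671875), 31.9351806640625) [ 0.60679861 -0.28447177  0.01194665]
1111 ((499.0391540527344, -292.1906433105469), 23.739591598510742)
```

View pics/w1.png

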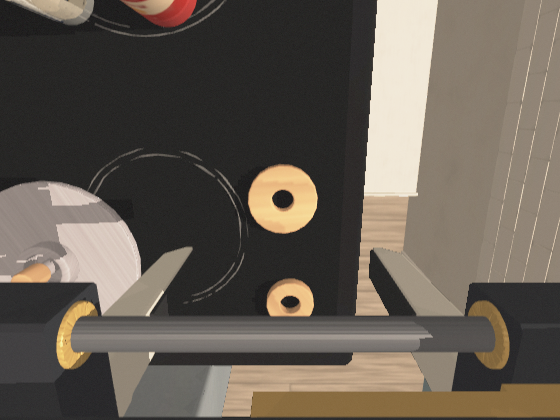

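The wrist view shows the wide ring at px (283,199) and the narrow ring at (290,300), about 1 mm from the top camera's estimate. Next I descend and grip.

```bash
python3 -m inch '{"travel":[[0.0017,0.0005,0.04],[0.0017,0.0005,0.08],[0.0017,0.0005,0.11],[0.0017,0.0005,0.13],[0.0017,0.0005,0.139],[0.0017,0.0005,0.139],[0.0017,0.0005,0.139],[0.0017,0.0005,0.139]],"spin":[0,0,0,0,0,0,0,0]}' 
python3 -m inch '{"travel":[[0,0,0],[0,0,0],[0,0,0],[0,0,0],[0,0,0],[0,0,0],[0,0,0],[0,0,0],[0,0,0]],"spin":[0,0,0,0,0,0,0,0,0]}' 0.5 25
```

```text
t: 3.2
tool_pos: [0.6053, -0.2866, 0.0227]
orientation: [3.14, -0.002, 0.004]
force: [-0.6, 0.4, 0.8]
opening: 0.0933
gripper_force: 0.0
t: 3.95
tool_pos: [0.605, -0.2851, 0.0211]
orientation: [-3.142, 0.0, -0.0]
force: [-1.4, 0.7, 3.1]
opening: 0.0636
gripper_force: 25.0
```

```bash
python3 -m inch '{"travel":[[0,0,-0.04],[0,0,-0.08],[0,0,-0.12],[0,-0.02,-0.13],[-0.004,-0.06,-0.13],[-0.008,-0.1,-0.13],[-0.012,-0.14,-0.13],[-0.015,-0.18,-0.13],[-0.015,-0.22,-0.13],[-0.018,-0.26,-0.13]],"spin":[0,0,0,0,0,0,0,0,0,0]}' 
python3 -m inch '{"travel":[[0,-0.04,0],[0,-0.08,0],[0,-0.12,0],[0,-0.16,0],[-0.004,-0.2,0],[-0.006,-0.24,0],[-0.009,-0.27,0],[-0.009,-0.281,0],[-0.009,-0.281,0],[-0.009,-0.281,0]],"spin":[0,0,0,0,0,0,0,0,0,0]}'
python3 - <<'E'
from h import *
go(.5783,.2561,.15)
p,d,K,V=shot('wrist','w2.png'); w=cloud(d,K,V)
t,r,s=pose();print(t,np.linalg.inv(V)[:3,3])
for n,a,b,R in(('rim',.036,.048,.085),('post',.025,.036,.025)):
  q=fit(w,(.5783,.2561),a,b,0,R); print(n,len(q),cv2.minEnclosingCircle((q[:,:2]*1000).astype(np.float32)) if len(q) else 0,q.mean(0))
# held ring top
q=fit(w,t[:2],t[2]-.025,t[2]+.01,0,.04); print('ring',len(q),cv2.minEnclosingCircle((q[:,:2]*1000).astype(np.float32)),q.mean(0),np.histogram(q[:,2],8))
E
```

```text
t: 4.78
tool_pos: [0.5864, -0.0234, 0.1507]
orientation: [3.142, -0.001, 0.0]
force: [0.5, 0.3, 0.1]
opening: 0.0636
gripper_force: 25.0
t: 5.62
tool_pos: [0.5777, 0.2556, 0.1504]
orientation: [3.141, 0.002, -0.001]
force: [0.3, 0.1, -0.4]
opening: 0.0637
gripper_force: 25.0
at [0.5777 0.2556 0.1504] yaw 0.0011 tilt [-5.e-04 -9.e-04 -1.e+00] -> travel [ 0.0006 -0.0005  0.0004] spin 0.0011 t 5.62 F [ 0.3  0.1 -0.4] open 0.0637 grip 25.0
[0.57797621 0.2547004  0.15047698] [0.65519626 0.25463973 0.2992901 ]
rim 1826 ((579.5477294921875, 256.0696716308594), 72.89309692382812) [0.60811453 0.25665357 0.04206306]
post 78 ((582.371337890625, 255.96279907226562), 7.163559913635254) [0.58518392 0.25585966 0.02932382]
ring 11458 ((586.69677734375, 254.74539184570312), 38.83986282348633) [0.58217567 0.25446936 0.14171761] (array([ 206,  414, 6260, 3738,  191,  197,  210,  242]), array([0.12998563, 0.13379674, 0.13760785, 0.14141896, 0.14523007,
       0.14904118, 0.15285229, 0.1566634 , 0.16047451]))
```

View pics/w2.png

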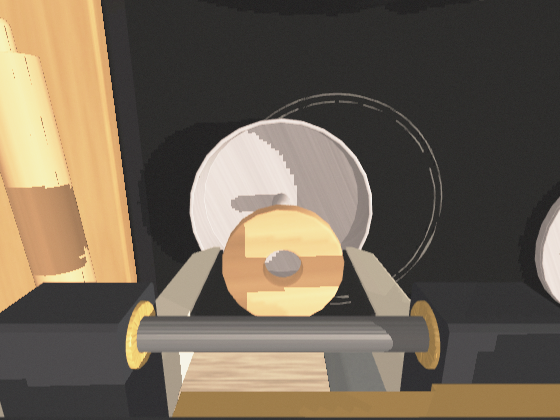

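The ring is held at px (283,262), with the tin rim centred near (281,205). I fit both precisely in this same camera.

```bash
cat > m.py <<'E'
from h import *
import sys
def measure(rad,c=(.5785,.256),ztop=-.009):
    p,d,K,V=shot('wrist'); w=cloud(d,K,V); t,r,s=pose()
    q=fit(w,c,.039,.046,.066,.078); print('rim',len(q),fixed(q[:,:2],.0715,np.array(c)).round(4))
    # hole + outside on ring's top plane, by intersecting pixel rays with that plane
    m=np.abs(w[...,2]-(t[2]+ztop))<.006; m&=(np.hypot(w[...,0]-t[0],w[...,1]-t[1])<rad+.004)
    zt=np.median(w[m][:,2]); m&=np.abs(w[...,2]-zt)<.004
    m=cv2.morphologyEx(m.astype(np.uint8),cv2.MORPH_OPEN,np.ones((3,3)))
    cs,h=cv2.findContours(m,cv2.RETR_CCOMP,cv2.CHAIN_APPROX_NONE)
    C=np.linalg.inv(V)
    for k,cn in enumerate(cs):
        if len(cn)<30: continue
        u=cn[:,0,:].astype(float); ray=np.c_[(u[:,0]-K[0,2])/K[0,0],(u[:,1]-K[1,2])/K[1,1],np.ones(len(u))]@C[:3,:3].T
        P=C[:3,3]+ray*((zt-C[2,3])/ray[:,2])[:,None]
        print('hole' if h[0][k][3]>=0 else 'outer',len(cn),circ(P[:,:2]).round(4),'tcp',t.round(4),'top z',zt.round(4))
if __name__=='__main__': measure(float(sys.argv[1]))
E
python3 m.py .032; python3 m.py .032
```

```text
rim 1638 [0.5789 0.2559]
outer 390 [0.5803 0.2535 0.0314] tcp [0.5781 0.2542 0.1506] top z 0.1413
hole 107 [0.5803 0.2534 0.0097] tcp [0.5781 0.2542 0.1506] top z 0.1413
rim 1622 [0.5789 0.2559]
outer 400 [0.5805 0.253  0.0313] tcp [0.5782 0.2541 0.1507] top z 0.1414
hole 110 [0.5805 0.253  0.0097] tcp [0.5782 0.2541 0.1507] top z 0.1414
```

```bash
python3 -m inch '{"travel":[[-0.001,-0.0020,0.03],[-0.001,-0.0020,0.06],[-0.001,-0.0020,0.08],[-0.001,-0.0020,0.087],[-0.001,-0.0020,0.087],[-0.001,-0.0020,0.087],[-0.001,-0.0020,0.087],[-0.001,-0.0020,0.087]],"spin":[0,0,0,0,0,0,0,0]}' 
python3 m.py .032
python3 - <<'E'
from h import *
p,d,K,V=shot('wrist'); 
cv2.imwrite('pics/w3.png',cv2.resize(p[120:340,180:400,::-1],(660,660)[:2] if 0 else (600,600)))
E
```

```text
t: 6.43
tool_pos: [0.5785, 0.2581, 0.0663]
orientation: [-3.14, 0.001, -0.005]
force: [-0.6, -0.5, -0.9]
opening: 0.0633
gripper_force: 25.0
rim 4111 [0.5796 0.2559]
outer 392 [0.5809 0.2569 0.0313] tcp [0.5783 0.2581 0.066 ] top z 0.0571
hole 111 [0.5808 0.2569 0.0097] tcp [0.5783 0.2581 0.066 ] top z 0.0571
```

View pics/w3.png

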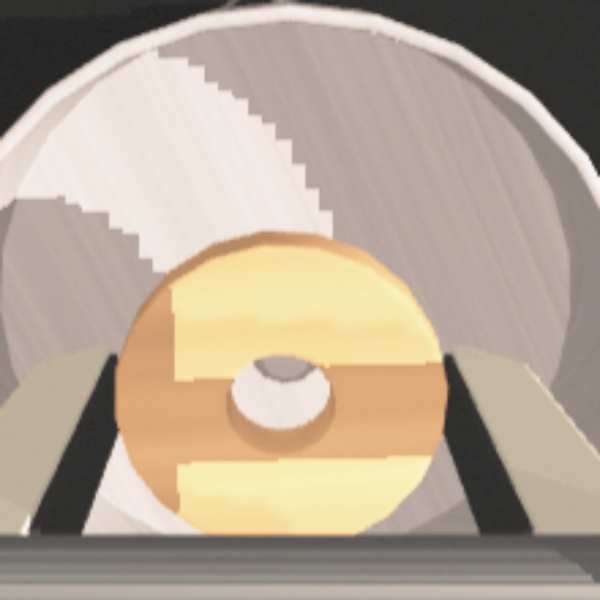

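The post tip shows through the hole at crop px (285,370), slightly right of the hole's centre at (281,393). That agrees with the fit, so I correct about -1.2 mm in x and -1 mm in y, then lower in stages.

```bash
python3 -m inch '{"travel":[[-0.0012,0.001,0],[-0.0012,0.001,0.008],[-0.0012,0.001,0.016],[-0.0012,0.001,0.022],[-0.0012,0.001,0.024],[-0.0012,0.001,0.024],[-0.0012,0.001,0.024]],"spin":[0,0,0,0,0,0,0]}' 
python3 m.py .032
```

```text
t: 7.12
tool_pos: [0.5761, 0.2568, 0.0393]
orientation: [3.142, -0.0, 0.001]
force: [4.2, 0.6, -1.9]
opening: 0.0637
gripper_force: 25.0
rim 5425 [0.5794 0.2558]
outer 389 [0.5785 0.2557 0.0314] tcp [0.5759 0.2568 0.0393] top z 0.0301
hole 136 [0.5787 0.2556 0.0091] tcp [0.5759 0.2568 0.0393] top z 0.0301
```

```bash
python3 -m inch '{"travel":[[0.0008,0,0.003],[0.0008,0,0.009],[0.0008,0,0.014],[0.0008,0,0.0155],[0.0008,0,0.016],[0.0008,0,0.016]],"spin":[0,0,0,0,0,0]}' 
python3 m.py .032
```

```text
t: 7.67
tool_pos: [0.576, 0.2567, 0.0237]
orientation: [3.141, -0.0, -0.002]
force: [-2.0, -1.1, 3.5]
opening: 0.0636
gripper_force: 25.0
rim 4813 [0.5786 0.2558]
outer 388 [0.5785 0.2555 0.0313] tcp [0.576  0.2567 0.0237] top z 0.0151
hole 133 [0.5747 0.2555 0.0108] tcp [0.576  0.2567 0.0237] top z 0.0151
```

```bash
python3 -m inch '{"travel":[[0,0,0],[0,0,0],[0,0,0],[0,0,-0.02],[0,0,-0.06],[0,0,-0.1],[0,0,-0.13],[0,0.04,-0.13],[0,0.08,-0.13],[0,0.12,-0.13]],"spin":[0,0,0,0,0,0,0,0,0,0]}' 0.14 25
python3 -m inch '{"travel":[[-0.008,0.04,0],[-0.016,0.08,0],[-0.024,0.12,0],[-0.032,0.16,0],[-0.04,0.2,0],[-0.048,0.24,0],[-0.056,0.28,0],[-0.064,0.32,0],[-0.07,0.36,0],[-0.077,0.4,0]],"spin":[0,0,0,0,0,0,0,0,0,0]}' 0
python3 -m inch '{"travel":[[0,0.028,0],[0,0.028,0],[0,0.028,0],[0,0.028,0]],"spin":[0,0,0,0]}'
python3 - <<'E'
from h import *
go(.4985,-.2915,.02)
p,d,K,V=shot('wrist'); w=cloud(d,K,V)
q=fit(w,(.498,-.291),.008,.018,0,.035); print(len(q),cv2.minEnclosingCircle((q[:,:2]*1000).astype(np.float32)))
p,d,K,V=shot('top','top1.png'); w=cloud(d,K,V)
q=fit(w,(.578,.256),.012,.019,.012,.036); print(len(q),cv2.minEnclosingCircle((q[:,:2]*1000).astype(np.float32)),np.median(q[:,2]))
E
```

```text
t: 8.55
tool_pos: [0.5767, 0.1363, 0.1548]
orientation: [-3.141, -0.003, -0.003]
force: [0.1, -0.2, -0.3]
opening: 0.0801
gripper_force: 0.0
t: 9.38
tool_pos: [0.4987, -0.265, 0.1539]
orientation: [-3.142, 0.0, -0.001]
force: [0.9, -0.6, -0.2]
opening: 0.0932
gripper_force: 0.0
t: 9.72
tool_pos: [0.4993, -0.2905, 0.1534]
orientation: [-3.141, 0.001, 0.001]
force: [0.6, -0.7, 0.1]
opening: 0.0932
gripper_force: 0.0
at [ 0.4993 -0.2905  0.1534] yaw -0.0006 tilt [-5.e-04  1.e-03 -1.e+00] -> travel [-0.0007  0.0011  0.1334] spin -0.0006 t 9.72 F [ 0.6 -0.7  0.1] open 0.0932 grip 0.0
1789 ((498.4753723144531, -292.1634521484375), 24.026325225830078)
584 ((575.61669921875, 255.96563720703125), 32.05254364013672) 0.014896102186807147
```

```bash
python3 -m inch '{"travel":[[-0.0007,0.001,0.04],[-0.0007,0.001,0.08],[-0.0007,0.001,0.11],[-0.0007,0.001,0.126],[-0.0007,0.001,0.132],[-0.0007,0.001,0.132],[-0.0007,0.001,0.132],[-0.0007,0.001,0.132]],"spin":[0,0,0,0,0,0,0,0]}' 
python3 -m inch '{"travel":[[0,0,0],[0,0,0],[0,0,0],[0,0,0],[0,0,0],[0,0,0],[0,0,0],[0,0,0],[0,0,0]],"spin":[0,0,0,0,0,0,0,0,0]}' 0.65 25
```

```text
t: 10.48
tool_pos: [0.5003, -0.2927, 0.0241]
orientation: [3.14, 0.001, 0.004]
force: [0.3, -0.8, -0.3]
opening: 0.0929
gripper_force: 0.0
t: 11.23
tool_pos: [0.4986, -0.2921, 0.0218]
orientation: [-3.141, 0.0, 0.0]
force: [-0.8, 0.1, 0.2]
opening: 0.0462
gripper_force: 25.0
```

```bash
python3 -m inch '{"travel":[[0,0,-0.04],[0,0,-0.08],[0,0,-0.12],[0.004,-0.03,-0.13],[0.008,-0.07,-0.13],[0.014,-0.11,-0.13],[0.02,-0.15,-0.13],[0.026,-0.19,-0.13],[0.032,-0.23,-0.13],[0.038,-0.27,-0.13]],"spin":[0,0,0,0,0,0,0,0,0,0]}' 
python3 -m inch '{"travel":[[0.006,-0.04,0],[0.012,-0.08,0],[0.018,-0.12,0],[0.024,-0.16,0],[0.03,-0.2,0],[0.036,-0.24,0],[0.039,-0.27,0],[0.0395,-0.279,0],[0.0395,-0.279,0],[0.0395,-0.279,0]],"spin":[0,0,0,0,0,0,0,0,0,0]}' 
python3 m.py .024;python3 m.py .024
```

```text
t: 12.07
tool_pos: [0.5366, -0.0203, 0.152]
orientation: [3.142, -0.001, 0.001]
force: [1.3, -0.2, 0.3]
opening: 0.0468
gripper_force: 25.0
t: 12.9
tool_pos: [0.576, 0.2564, 0.1514]
orientation: [3.141, 0.001, -0.001]
force: [0.6, -0.4, -0.2]
opening: 0.0465
gripper_force: 25.0
rim 1726 [0.5785 0.2558]
outer 300 [0.577  0.2552 0.0238] tcp [0.5762 0.2556 0.1516] top z 0.1415
hole 102 [0.5773 0.2551 0.0096] tcp [0.5762 0.2556 0.1516] top z 0.1415
rim 1726 [0.5785 0.2558]
outer 290 [0.5772 0.2544 0.0237] tcp [0.5763 0.2551 0.1517] top z 0.1416
hole 105 [0.5774 0.2543 0.0097] tcp [0.5763 0.2551 0.1517] top z 0.1416
```

```bash
python3 -m inch '{"travel":[[0.0014,-0.001,0.03],[0.0014,-0.001,0.06],[0.0014,-0.001,0.08],[0.0014,-0.001,0.087],[0.0014,-0.001,0.087],[0.0014,-0.001,0.087],[0.0014,-0.001,0.087],[0.0014,-0.001,0.087]],"spin":[0,0,0,0,0,0,0,0]}' 
python3 m.py .024;python3 m.py .024
```

```text
t: 13.67
tool_pos: [0.5793, 0.2581, 0.0673]
orientation: [-3.14, 0.001, -0.005]
force: [-1.1, -0.1, -0.3]
opening: 0.0465
gripper_force: 25.0
rim 3959 [0.5791 0.2558]
outer 286 [0.5804 0.2569 0.0237] tcp [0.5791 0.2581 0.0671] top z 0.0573
hole 105 [0.5807 0.2567 0.0096] tcp [0.5791 0.2581 0.0671] top z 0.0573
rim 3967 [0.5791 0.2558]
outer 285 [0.5801 0.257  0.0237] tcp [0.5788 0.2581 0.0667] top z 0.0571
hole 106 [0.5805 0.2569 0.0097] tcp [0.5788 0.2581 0.0667] top z 0.0571
```

```bash
python3 -m inch '{"travel":[[-0.0013,0.001,0],[-0.0013,0.001,0.008],[-0.0013,0.001,0.015],[-0.0013,0.001,0.02],[-0.0013,0.001,0.022],[-0.0013,0.001,0.022]],"spin":[0,0,0,0,0,0]}' 
python3 -m inch '{"travel":[[0.0003,0,0.003],[0.0003,0,0.006],[0.0003,0,0.008],[0.0003,0,0.008],[0.0003,0,0.008]],"spin":[0,0,0,0,0]}' 
python3 m.py .024
```

```text
t: 14.27
tool_pos: [0.5767, 0.2568, 0.0422]
orientation: [-3.142, 0.0, -0.001]
force: [4.1, 1.2, -3.7]
opening: 0.0467
gripper_force: 25.0
t: 14.68
tool_pos: [0.5768, 0.2569, 0.0365]
orientation: [3.141, 0.0, -0.0]
force: [-4.8, -2.2, 13.8]
opening: 0.0465
gripper_force: 25.0
rim 4508 [0.5786 0.2557]
outer 287 [0.5778 0.2558 0.0237] tcp [0.5768 0.2569 0.0365] top z 0.027
hole 138 [0.5765 0.2557 0.0087] tcp [0.5768 0.2569 0.0365] top z 0.027
```

```bash
python3 -m inch '{"travel":[[0,0,0],[0,0,0],[0,0,0],[0,0,-0.02],[0,0,-0.06],[0,0,-0.1],[0,0,-0.13],[0,0.04,-0.13],[0,0.08,-0.13],[0,0.12,-0.13]],"spin":[0,0,0,0,0,0,0,0,0,0]}' 0.2 25
python3 -m inch '{"travel":[[-0.008,0.04,0],[-0.016,0.08,0],[-0.024,0.12,0],[-0.032,0.16,0],[-0.035,0.19,0],[-0.035,0.2,0],[-0.035,0.2,0],[-0.035,0.2,0],[-0.035,0.2,0]],"spin":[0,0,0,0,0,0,0,0,0]}' 0.3
python3 - <<'E'
from h import *
go(.541,-.0635,.06)
for cam in('wrist','top'):
    p,d,K,V=shot(cam,cam+'5.png'); w=cloud(d,K,V)
    for n,a,b,R in [('collar',.022,.034,.04),('knob',.045,.06,.04)]:
        q=fit(w,(.541,-.064),a,b,0,R); print(cam,n,len(q),cv2.minEnclosingCircle((q[:,:2]*1000).astype(np.float32)) if len(q) else 0,q.mean(0).round(4) if len(q) else 0)
q=fit(w,(.578,.256),.024,.031,.0,.03); print('narrow',len(q),cv2.minEnclosingCircle((q[:,:2]*1000).astype(np.float32)),np.median(q[:,2]))
q=fit(w,(.578,.256),.038,.048,.064,.08); print('rim',fixed(q[:,:2],.0715,np.array([.578,.256])))
E
```

```text
t: 15.57
tool_pos: [0.5765, 0.1362, 0.1654]
orientation: [-3.142, -0.003, -0.001]
force: [0.9, 0.2, -0.6]
opening: 0.0747
gripper_force: 0.0
t: 16.32
tool_pos: [0.5417, -0.0617, 0.1646]
orientation: [-3.141, -0.001, 0.001]
force: [0.4, 1.1, 1.0]
opening: 0.0652
gripper_force: 0.0
at [ 0.5417 -0.0617  0.1646] yaw 0.0006 tilt [-5.e-04  8.e-04 -1.e+00] -> travel [-0.0007  0.0018  0.1046] spin 0.0006 t 16.32 F [0.4 1.1 1. ] open 0.0652 grip 0.0
wrist collar 1360 ((541.875244140625, -64.69734191894531), 25.018836975097656) [ 0.5433 -0.0648  0.0277]
wrist knob 468 ((542.0964965820312, -63.714603424072266), 9.89551067352295) [ 0.5429 -0.0636  0.0515]
top collar 34 ((521.259521484375, -64.11774444580078), 13.528717994689941) [ 0.5196 -0.0641  0.0276]
top knob 0 0 0
narrow 335 ((575.3511962890625, 256.118896484375), 23.825716018676758) 0.027161405425844665
rim [0.57724986 0.25569749]
```

View pics/wrist5.png

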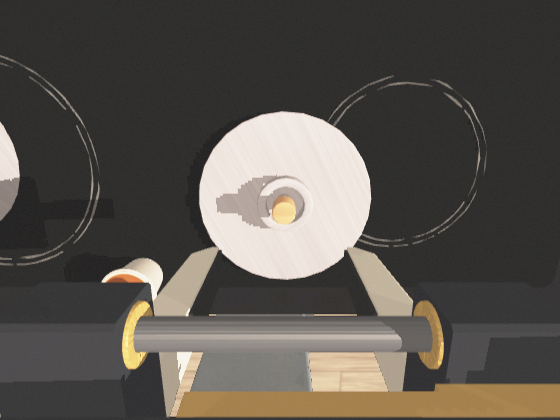

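Narrow ring is home (top at 27 mm). The knob is at px (284,208), standing free through the collar, and the pod at (135,280) stays clear. Next I descend to the knob with tips 3 mm above the collar.

```bash
python3 -m inch '{"travel":[[0,0.0015,0.04],[0,0.0018,0.08],[0,0.0018,0.105],[0,0.0018,0.114],[0,0.0018,0.116],[0,0.0018,0.116],[0,0.0018,0.116],[0,0.0018,0.116],[0,0.0018,0.116]],"spin":[0,0,0,0,0,0,0,0,0]}' 0.3
python3 -c "
from h import *
go(.5417,-.064,.048)"
```

```text
t: 17.17
tool_pos: [0.5433, -0.0652, 0.051]
orientation: [3.141, -0.0, 0.005]
force: [-0.3, 0.2, -0.6]
opening: 0.0651
gripper_force: 0.0
at [ 0.5433 -0.0652  0.051 ] yaw -0.0001 tilt [ 3.4e-03 -7.0e-04 -1.0e+00] -> travel [-0.0016 -0.0012  0.003 ] spin -0.0001 t 17.17 F [-0.3  0.2 -0.6] open 0.0651 grip 0.0
```

```bash
python3 -m inch '{"travel":[[-0.001,0,0.001],[-0.001,0,0.001],[-0.001,0,0.001],[-0.001,0,0.001]],"spin":[0,0,0,0]}'
python3 -m inch '{"travel":[[0,0,0],[0,0,0],[0,0,0],[0,0,0],[0,0,0],[0,0,0],[0,0,0],[0,0,0],[0,0,0]],"spin":[0,0,0,0,0,0,0,0,0]}' 0.95 40
python3 -c "
from h import *
go(.5417,-.064,.15)"
```

```text
t: 17.5
tool_pos: [0.5407, -0.065, 0.048]
orientation: [3.142, -0.001, 0.0]
force: [0.1, 0.3, -0.9]
opening: 0.0649
gripper_force: 0.0
t: 18.25
tool_pos: [0.5406, -0.0647, 0.0478]
orientation: [-3.141, 0.0, 0.0]
force: [0.1, 2.4, 0.0]
opening: 0.0193
gripper_force: 40.0
at [ 0.5406 -0.0647  0.0478] yaw -0.0002 tilt [-1.e-04  4.e-04 -1.e+00] -> travel [ 0.0011 -0.0007 -0.1022] spin -0.0002 t 18.25 F [0.1 2.4 0. ] open 0.0193 grip 40.0
```

```bash
python3 -m inch '{"travel":[[0,0,-0.006],[0,0,-0.018],[0,0,-0.033],[0,0,-0.05],[0,0,-0.067],[0,0,-0.082],[0,0,-0.093],[0,0,-0.1],[0,0,-0.1],[0,0,-0.1]],"spin":[0,0,0,0,0,0,0,0,0,0]}'
python3 -c "
from h import *
p,d,K,V=shot('scene','s6.png'); w=cloud(d,K,V)
t,r,s=pose(); print(t)
q=fit(w,t[:2],.09,.125,.03,.095); print(len(q),np.histogram(q[:,2],8))
go(.577,.2565,.15)"
```

```text
t: 19.08
tool_pos: [0.5406, -0.065, 0.1479]
orientation: [3.141, -0.0, 0.0]
force: [0.6, -0.3, -4.6]
opening: 0.0187
gripper_force: 40.0
[ 0.54015616 -0.06486242  0.14714058]
1775 (array([ 13,  30,  44,  52, 286, 763, 514,  73]), array([0.10040327, 0.10231006, 0.10421685, 0.10612365, 0.10803044,
       0.10993723, 0.11184402, 0.11375082, 0.11565761]))
at [ 0.5402 -0.0649  0.1471] yaw -0.0002 tilt [-1.1e-03  2.0e-04 -1.0e+00] -> travel [ 0.0368 -0.3214 -0.0028] spin -0.0002 t 19.13 F [-0.4 -0.  -2.5] open 0.0188 grip 40.0
```

View pics/s6.png

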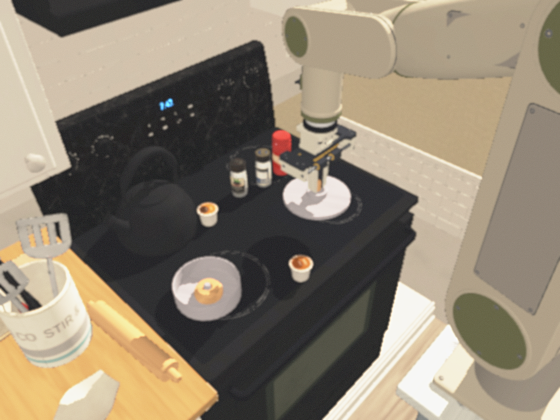

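Both lids are lifted together and level (px 317,196), and the rings are stacked in the tin (208,290). I carry the lids over smoothly.

```bash
python3 -m inch '{"travel":[[0.001,-0.006,0],[0.002,-0.018,0],[0.004,-0.035,0],[0.006,-0.055,0],[0.009,-0.077,0],[0.011,-0.1,0],[0.014,-0.123,0],[0.017,-0.146,0],[0.019,-0.169,0],[0.022,-0.192,0]],"spin":[0,0,0,0,0,0,0,0,0,0]}'
python3 -m inch '{"travel":[[0.003,-0.023,0],[0.005,-0.046,0],[0.008,-0.068,0],[0.01,-0.088,0],[0.012,-0.105,0],[0.013,-0.118,0],[0.0145,-0.126,0],[0.015,-0.129,0],[0.015,-0.129,0],[0.015,-0.129,0]],"spin":[0,0,0,0,0,0,0,0,0,0]}'
cat > lid.py <<'E'
from h import *
p,d,K,V=shot('wrist'); w=cloud(d,K,V); t,r,s=pose()
zt=t[2]-.0478+.012
m=(np.abs(w[...,2]-zt)<.006)&(np.hypot(w[...,0]-t[0],w[...,1]-t[1])<.09)
m=cv2.morphologyEx(m.astype(np.uint8),cv2.MORPH_OPEN,np.ones((5,5)))
q=w[m>0]; A=np.c_[q[:,:2]-t[:2],np.ones(len(q))]; print('n',len(q),'plane',np.linalg.lstsq(A,q[:,2],rcond=None)[0].round(4))
e=[]
for row in range(0,420,3):
    c=np.flatnonzero(m[row])
    if len(c)>60: e+=[w[row,c[0]],w[row,c[-1]]]
e=np.array(e); print('lid',circ(e[:,:2]).round(4),fixed(e[:,:2],.0795,t[:2]).round(4))
q=fit(w,(.5785,.256),.039,.046,.066,.078); print('rim',len(q),fixed(q[:,:2],.0715,np.array([.5785,.256])).round(4) if len(q)>20 else 0)
go(.577,.2565,.15)
E
python3 lid.py
```

```text
t: 19.97
tool_pos: [0.5618, 0.1294, 0.147]
orientation: [-3.141, -0.0, 0.002]
force: [1.0, -0.3, -2.4]
opening: 0.0191
gripper_force: 40.0
t: 20.8
tool_pos: [0.5776, 0.2555, 0.1476]
orientation: [3.141, -0.001, -0.001]
force: [0.6, -0.1, -3.0]
opening: 0.0189
gripper_force: 40.0
n 35067 plane [-4.000e-04 -1.000e-04  1.117e-01]
lid [0.5794 0.2531 0.079 ] [0.5787 0.2531]
rim 0 0
at [0.5777 0.2553 0.1477] yaw -0.0009 tilt [-3.e-04 -4.e-04 -1.e+00] -> travel [-0.0007 -0.0012 -0.0023] spin -0.0009 t 20.85 F [-0.2 -0.2 -3.1] open 0.0191 grip 40.0
```

```bash
python3 -m inch '{"travel":[[-0.0004,-0.0013,0.006],[-0.0004,-0.0013,0.016],[-0.0004,-0.0013,0.028],[-0.0004,-0.0013,0.039],[-0.0004,-0.0013,0.047],[-0.0004,-0.0013,0.052],[-0.0004,-0.0013,0.053],[-0.0004,-0.0013,0.053],[-0.0004,-0.0013,0.053]],"spin":[0,0,0,0,0,0,0,0,0]}'
python3 lid.py
python3 - <<'E'
from h import *
p,d,K,V=shot('scene','s7.png'); cv2.imwrite('pics/s7c.png',cv2.resize(p[200:360,120:320,::-1],(800,600)))
E
```

```text
t: 21.6
tool_pos: [0.5777, 0.2575, 0.0953]
orientation: [-3.141, 0.0, -0.001]
force: [-0.1, 0.1, -2.8]
opening: 0.0191
gripper_force: 40.0
n 35053 plane [0.0007 0.0003 0.0594]
lid [0.5795 0.2551 0.0789] [0.5787 0.2551]
rim 0 0
at [0.5778 0.2575 0.0956] yaw -0.0002 tilt [ 1.2e-03  4.0e-04 -1.0e+00] -> travel [-0.0008  0.001  -0.0544] spin -0.0002 t 21.65 F [ 0.1 -0.1 -3.4] open 0.0194 grip 40.0
```

View pics/s7c.png

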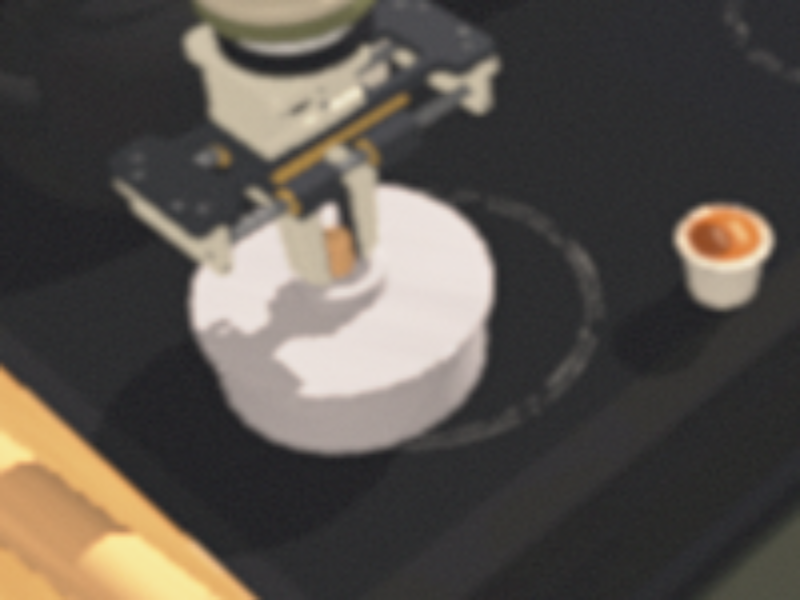

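The lids sit centred just above the tin (crop px 340,300). Now lower the last ~10 mm.

```bash
python3 -m inch '{"travel":[[-0.0003,0.0005,0.002],[-0.0003,0.0005,0.004],[-0.0003,0.0005,0.006],[-0.0003,0.0005,0.008],[-0.0003,0.0005,0.0095],[-0.0003,0.0005,0.0105],[-0.0003,0.0005,0.0105],[-0.0003,0.0005,0.0105]],"spin":[0,0,0,0,0,0,0,0]}'
python3 lid.py
```

```text
t: 22.37
tool_pos: [0.577, 0.2568, 0.0849]
orientation: [3.142, -0.0, -0.0]
force: [-4.1, -2.3, 3.0]
opening: 0.0191
gripper_force: 40.0
n 35032 plane [-0.0005  0.0003  0.049 ]
lid [0.5789 0.2545 0.0789] [0.578  0.2545]
rim 0 0
at [0.577  0.2568 0.0849] yaw -0.0002 tilt [-0.e+00 -1.e-04 -1.e+00] -> travel [ 0.      0.0003 -0.0651] spin -0.0002 t 22.42 F [-4.1 -1.9  3.7] open 0.0192 grip 40.0
```

```bash
python3 -m inch '{"travel":[[0,0,0],[0,0,0],[0,0,0],[0,0,0],[0,0,-0.01],[0,0,-0.03],[0,0,-0.04],[0,0,-0.04],[0,0,-0.04],[0,0,-0.04]],"spin":[0,0,0,0,0,0,0,0,0,0]}' 0.15
python3 lid.py
python3 - <<'E'
from h import *
p,d,K,V=shot('wrist'); w=cloud(d,K,V); t,r,s=pose()
for n,a,b,R in [('collar',.060,.070,.04),('knob',.084,.096,.03)]:
    q=fit(w,(.578,.256),a,b,0,R); print(n,len(q),cv2.minEnclosingCircle((q[:,:2]*1000).astype(np.float32)) if len(q) else 0,np.median(q[:,2]))
E
```

```text
t: 23.25
tool_pos: [0.5768, 0.2568, 0.1239]
orientation: [3.141, -0.0, -0.0]
force: [-0.6, -0.4, 0.1]
opening: 0.078
gripper_force: 0.0
n 854 plane [-0.1256  0.0134  0.0888]
collar 2254 ((578.3796997070312, 254.4031982421875), 24.99856185913086) 0.06483005406629633
knob 858 ((578.5768432617188, 255.47512817382812), 10.008638381958008) 0.08886985284270882Traceback (most recent call last):
  File "lid.py", line 11, in <module>
    e=np.array(e); print('lid',circ(e[:,:2]).round(4),fixed(e[:,:2],.0795,t[:2]).round(4))
                                    ~^^^^^^
IndexError: too many indices for array: array is 1-dimensional, but 2 were indexed
```

Seated: knob top at 89 mm, collar top at 65 mm, both as expected. Now grasp the collar.

```bash
python3 -m inch '{"travel":[[0.0005,0.0012,0.012],[0.0005,0.0012,0.028],[0.0005,0.0012,0.042],[0.0005,0.0012,0.05],[0.0005,0.0012,0.054],[0.0005,0.0012,0.0545],[0.0005,0.0012,0.0545],[0.0005,0.0012,0.0545],[0.0005,0.0012,0.0545]],"spin":[0,0,0,0,0,0,0,0,0]}' 0.15
python3 -m inch '{"travel":[[0,0,0],[0,0,0],[0,0,0],[0,0,0],[0,0,0],[0,0,0],[0,0,0],[0,0,0]],"spin":[0,0,0,0,0,0,0,0]}' 0.65 30
python3 -c "
from h import *
go(.577,.2567,.169)"
```

```text
t: 24.1
tool_pos: [0.5783, 0.2559, 0.071]
orientation: [-3.141, 0.0, -0.003]
force: [0.8, -0.1, 0.2]
opening: 0.0787
gripper_force: 0.0
t: 24.77
tool_pos: [0.5775, 0.2557, 0.07]
orientation: [-3.142, 0.0, -0.0]
force: [-0.8, -0.3, 0.7]
opening: 0.0491
gripper_force: 30.0
at [0.5775 0.2557 0.07  ] yaw -0.0002 tilt [ 1.e-04  1.e-04 -1.e+00] -> travel [-0.0005 -0.001  -0.099 ] spin -0.0002 t 24.77 F [-0.8 -0.3  0.7] open 0.0491 grip 30.0
```

```bash
python3 -m inch '{"travel":[[0,0,-0.002],[0,0,-0.006],[0,0,-0.014],[0,0,-0.026],[0,0,-0.04],[0,0,-0.055],[0,0,-0.07],[0,0,-0.084],[0,0,-0.094],[0,0,-0.1]],"spin":[0,0,0,0,0,0,0,0,0,0]}'
python3 -m inch '{"travel":[[0,0,0],[0,0,0],[0,0,0],[0,0,0],[0,0,0],[0,0,0],[0,0,0],[0,0,0]],"spin":[0,0,0,0,0,0,0,0]}'
python3 - <<'E'
from h import *
go(.5775,.2557,.17)
p,d,K,V=shot('wrist'); w=cloud(d,K,V); t,r,s=pose()
m=(np.abs(w[...,2]-(t[2]-.021))<.006)&(np.hypot(w[...,0]-t[0],w[...,1]-t[1])<.078)
q=w[m]; A=np.c_[q[:,:2]-t[:2],np.ones(len(q))]; print('plane',len(q),np.linalg.lstsq(A,q[:,2],rcond=None)[0].round(4))
p,d,K,V=shot('scene','s8.png'); w=cloud(d,K,V)
q=fit(w,(.578,.256),.02,.1,0,.085); h,e=np.histogram(q[:,2],np.arange(.02,.1,.004)); print(dict(zip((e*1000).round().astype(int).tolist(),h.tolist())))
cv2.imwrite('pics/s8c.png',cv2.resize(p[120:360,100:420,::-1],(800,600)))
E
```

```text
t: 25.6
tool_pos: [0.5785, 0.256, 0.1728]
orientation: [-3.14, 0.0, -0.005]
force: [-0.1, 0.6, -0.3]
opening: 0.0492
gripper_force: 30.0
t: 26.27
tool_pos: [0.5774, 0.2556, 0.1696]
orientation: [3.141, -0.0, -0.001]
force: [-0.2, -1.0, -1.9]
opening: 0.0495
gripper_force: 30.0
at [0.5774 0.2556 0.1696] yaw -0.0002 tilt [-4.e-04 -1.e-04 -1.e+00] -> travel [ 0.0001 -0.0001 -0.0004] spin -0.0002 t 26.27 F [-0.2 -1.  -1.9] open 0.0495 grip 30.0
plane 37035 [-0.0024  0.      0.1487]
{20: 70, 24: 76, 28: 90, 32: 70, 36: 77, 40: 293, 44: 1480, 48: 97, 52: 4, 56: 4, 60: 0, 64: 0, 68: 0, 72: 0, 76: 0, 80: 0, 84: 0, 88: 0, 92: 0}
```

View pics/s8c.png

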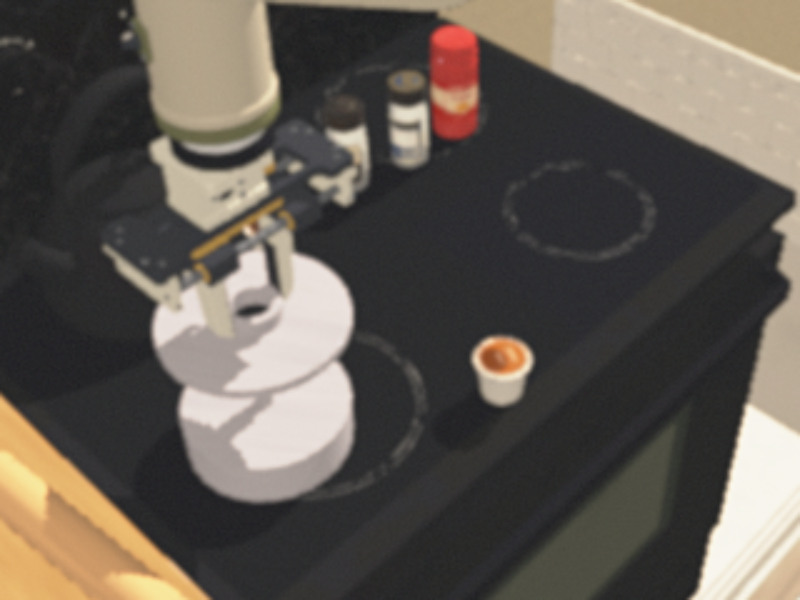

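The outer lid is held level (crop px 252,320) over the tin, which the inner lid closes (265,410, flange top at 46 mm as expected). The front pod and jars look untouched.

```bash
python3 -c "
from plant import close_job
print(close_job())"
```

```text
the job is handed in; nothing more can be done
None
```

Job handed in at about 26 s on the robot's clock: both rings are home on the post, the inner lid is seated in the tin's mouth, and the outer lid is held level and still about 10 cm above it.

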